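# Feed a bar through the strip die up to its back stop

### The job

Feed the narrower of the two bare metal bars lengthwise through the low bridge of the strip die, starting on the side away from the back stop, until its nose stands out beyond the bridge, and let go of it there. Then take it again by that nose and draw it on until you feel it bear against the screw head of the back stop, without pushing the stop out of its setting. Leave the bar lying flat in the die with its end against the screw head, and everything else on the bench where it was.

Things in the scene. Friction and masses are not known exactly. Their poses are not given: they have to be found in the camera images.
- narrow_bar: The bar to feed: plain bare aluminium flat bar, 200 long (its x) x 40 wide (its y) x 15 thick, about 0.3 kg, lying flat on the bench. Origin: centre of its underside. Both ends are alike.
- strip_die: Grey strip die bolted to the bench. Feed direction is its +x. Origin: on the bench under the middle of its bridge, a block 70 long (x -35 to +35), 110 wide, 50 high, with bolt heads and a stub up to 12 more on top. A straight tunnel, 45 wide and 21 high with the bench as floor, runs through it along x. Farther on, x 240 to 276, y +-30, stands the back stop's bracket, 60 high.
- die_entry (a point): Middle of the tunnel's entry mouth at bench level (strip_die x -35); axes as the strip die's. The side walls are bevelled here: 61 wide at the mouth, narrowing to 45 over the first 16 mm. Fingers do not fit into the tunnel.
- die_exit (a point): Middle of the tunnel's exit mouth at bench level (strip_die x +35); axes as the strip die's. The bench is clear from here to the back stop.
- back_stop: Steel block 18 (x) x 50 (y) x 30 high on a rod that runs to +x into the bracket. Origin: middle of the lower edge of its face towards the bridge, 158 to 166 mm beyond the exit face; axes as the strip die's. The block is held by friction only: it slips along x when pushed with more than about 16 N. It carries an adjusting screw, see screw_axis.
- screw_axis (a point): Where the adjusting screw's axis meets the back stop's face, 9 above the bench; axes as the strip die's. The head (dark steel, 16 across) stands out from here towards the bridge by an unmeasured 4 to 20 mm; the bar's end must bear against it. A bar lying so has its tail 8 to 32 mm inside the tunnel.
- wide_bar: Not to be used: bare aluminium bar 200 x 60 x 15 (too wide for the tunnel), lying flat. Origin: centre of its underside, x lengthwise.
- wrench: Bystander: wrench lying on the bench, along its x. Origin on the underside.
- tin: Bystander: open steel tin, radius 37, height 80. Origin: centre of its underside.
- reflector: Bystander: spun aluminium lamp reflector, radius 60, height 40. Origin: centre of its underside.
- spun_disc: Bystander: aluminium disc, radius 45, 12 thick. Origin: centre of its underside.
Not all that is in view belongs to the job. Leave any orange or pink look-alike of the narrow_bar alone.

How it is judged:
On the way, in this order (a step that is already met when the one before it is completed fails the run):
1. the narrow bar lies in the tunnel with its nose at least 10 mm out beyond the exit face, and the fingers have let go of it (x of narrow_bar in the frame of strip_die between -0.055 and 0.06 m and y of narrow_bar in the frame of strip_die between -0.01 and 0.01 m and angle between the x axis of narrow_bar and the x axis of strip_die, either way round below 0.1 rad and height (world z) of narrow_bar below 0.006 m and contact force between the fingers and narrow_bar below 0.1 N), for 0.2 s.
2. the bar bears against the screw head of the back stop with more than 1 N (contact force between narrow_bar and back_stop above 1 N), for 0.05 s.
At the end, for the whole second after the job is handed in: The narrow bar lies at rest, flat on the bench through the tunnel, within 6 mm of the tunnel's centre line and 0.07 rad of its direction, its end within 3 mm of the screw head of the back stop, and the stop is within 3 mm of where it was set (horizontal distance between narrow_bar and stop_screw_c0 below 0.105 m and y of narrow_bar in the frame of strip_die between -0.006 and 0.006 m and angle between the x axis of narrow_bar and the x axis of strip_die, either way round below 0.07 rad and angle between narrow_bar's own z axis and vertical below 0.05 rad and height (world z) of narrow_bar below 0.004 m and linear speed of narrow_bar below 0.01 m/s and distance of back_stop from where it was at the start of the episode below 0.003 m); the robot touches nothing.
It fails at once if the back stop is pushed more than 3 mm out of its setting (distance of back_stop from where it was at the start of the episode above 0.003 m).
It fails at once if the wide bar or another thing on the bench is moved more than 30 mm (distance of any of wide_bar, wrench, tin, reflector, spun_disc from where it was at the start of the episode above 0.03 m).
It also fails if it takes over 51 s, if anything falls off the work surface, if the arm or the gripper's body presses on something with over 40 N, if the wrist force passes 120 N, or if a joint passes its speed limit or range.

### The arm

A 7-joint arm with a two-finger parallel gripper is mounted at the origin on the work surface. World frame = base frame: x ahead of the robot, y to its left, z up, the work surface at z = 0. Lengths are in m, angles in rad, forces in N, time in s.
With the tool pointing down it reaches from about 0.425 to 0.975 m from the base axis. Payload 16.7 kg.
Tool frame: the origin (TCP) lies midway between the tips of the shut fingers; the grasp point (between the pads) lies 19 mm behind it; z points along the fingers, y is the line along which they close (so a half turn about z gives the same grasp; the last joint's range is limited). The gripper opens to 85 mm and grips with 20 to 120 N. Pads are 22 mm wide; open, the fingers measure 114 mm over their backs; the gripper's body (76 mm by 85 mm) begins 54 mm behind the grasp point. The pads swing forward as they close: fully open they stand 13 mm farther back than shut.
Start: joints at [-1.256, 0.426, 0.074, 1.606, -0.034, 1.111, -0.067], TCP at [0.302, 0.604, 0.201] pointing down, gripper open.
Joint ranges: [-2.85, 2.85], [-0.5, 2.14], [-1.23, 1.37], [0.21, 2.46], [-1.02, 4.16], [0.16, 2.05], [-2.73, 2.73]. Speed limits (rad/s): [1.89, 1.89, 2.39, 2.39, 3.01, 3.01, 3.01].

### API

Orientations are given as a rotation vector (axis times angle).
In Python, from cell import sensors, grab_frame, calibration, ticket gives the robot as it stands.
- The arm moves only by the tool drive_tool, never from a script. Its argument "increments" is a list of rows, each a list of 3 entries, a list of its own where there are three numbers: the finger opening in m, from 0 to 0.0854, then the shift along the tool's x, y, z in m, then the turn, a rotation vector about the tool's x, y, z in degrees. A call has 1 to 10 rows; each row shifts and turns the commanded pose from where the row before left it, along the tool's axes as they then stand; what a row does not reach is not made up. A row lasts 1/12 s, in which the tool goes at most 41.7 mm and 7.16 degrees, less where a joint would pass 70% of its speed; a pose out of reach is approached as far as the arm can. A call with a gripper value outside its range is refused whole. The fingers move at their own pace and stop on an object; "squeeze" is the grip in N (left out, the last holds). Time passes only in rows, so rows that do not move let the fingers close. It gives the time, the measured TCP pose, the force, the opening and the grip force at its end, in the units of the state.
- sensors.state(): the state, without advancing time (a new reading comes with each control period).
- grab_frame(name): name is "side" or "top" or "wrist"; returns the picture (384x512x3 uint8, red, green, blue); there is no depth.
- calibration(name): a dict with "intrinsics" (3x3 intrinsics, pixels), "R" (3x3) and "t" (3): a world point X has camera coordinates R X + t; the wrist camera has in their place "T_tool_cam" (4x4, takes a point from camera to tool coordinates, whose origin is the TCP and whose axes are the flange's). Camera axes: x right, y down, z forward; pixel columns grow to the right and rows downward; lengths in m; the calibration is good to about 2 mm. The wrist camera is an equidistant fisheye: a pixel r from the principal point sees the ray r / f radians off the axis. A picture is of the moment at which its call begins: read the wrist's pose just before it. calibration takes no time and is no camera call.
- ticket.sign_off(): hands the job in; it is judged then, once.
The state is a dict: "time_s": time; "q": joint angles; "dq": joint speeds; "effort": joint torques, N m; "tcp_pos": TCP position; "tcp_rot": TCP orientation; "ft_force": force on the tool from outside, world axes, zero at the start; "torque": the same for the moment, N m; "width": finger opening in m; "grip_force": force on a finger pad.
Only numpy, scipy, OpenCV 4.12 (cv2) and the standard library are available. Lean on these libraries where they do the work, as an engineer would, in place of code of your own. Each camera call takes 0.05 s, during which the arm holds its last target. There are 200 camera calls.

## Working session

There is one attempt and no reset: what is moved stays moved. The work goes in short steps, Python scripts to look and compute and a tool call to move; the robot and the scene stay as the last step left them, time stands still between calls to the robot, and variables do not carry over. Pictures are saved under pics/ and viewed, at most 10 in all, crops included, and the job is handed in when it is done.

Besides the shell and the picture viewer there is one more tool, called after "Request:" as a command line: name --argument value ..., lists and objects as JSON in quotes. drive_tool: Moves the arm, as the interface text tells. Its arguments: {"type":"object","properties":{"increments":{"type":"array"},"squeeze":{"type":"number"}},"required":["increments"]}

```bash
mkdir -p pics; ls
python3 - <<'E'
from cell import sensors, grab_frame, calibration
import cv2,numpy as np
print(sensors.state())
for n in("side","top","wrist"):
    im=grab_frame(n); cv2.imwrite(f"pics/{n}0.png",im[:,:,::-1]); print(n,calibration(n))
E
```

```text
pics
{'time_s': 0.0, 'q': array([-1.25650151,  0.42672733,  0.07384627,  1.60661444, -0.03409475,
        1.11080153, -0.06710946]), 'dq': array([ 7.78173106e-04, -2.40763265e-03, -1.26341374e-03, -8.16566387e-04,
       -4.41254548e-06,  8.68288640e-04, -4.32678538e-04]), 'effort': array([-1.08286484e-03, -9.49853539e+01,  3.75989914e+00, -4.63538897e+01,
        1.89202797e-02,  9.87880630e-03,  1.06271207e-05]), 'tcp_pos': array([0.30178421, 0.60327678, 0.20071033]), 'tcp_rot': array([-7.22022110e-01, -3.05729038e+00,  2.00382239e-03]), 'ft_force': array([-0.18450273,  0.11208423, -0.35796439]), 'torque': array([ 0.00232375, -0.00136984,  0.06469449]), 'grip_force': 0.0, 'width': 0.08513743443142202}
side {'intrinsics': array([[496.69595527,   0.        , 269.88388391],
       [  0.        , 496.69595527, 188.68529456],
       [  0.        ,   0.        ,   1.        ]]), 'R': array([[-0.8604986 , -0.5092829 , -0.01315615],
       [-0.26007335,  0.46133977, -0.84824965],
       [ 0.4380685 , -0.72649607, -0.52943313]]), 't': array([0.39657648, 0.15457875, 1.15058264])}
top {'intri
[... 234 characters left out ...]
 [-9.94047244e-01, -1.66981812e-02, -1.07662654e-01],
       [ 1.07631493e-01,  2.75638660e-03, -9.94187037e-01]]), 't': array([-0.02954359,  0.46614364,  1.03769162])}
wrist {'intrinsics': array([[297.31863964,   0.        , 254.86973259],
       [  0.        , 297.31863964, 192.30710936],
       [  0.        ,   0.        ,   1.        ]]), 'T_tool_cam': array([[-1.52477872e-04, -9.50756567e-01, -3.09938586e-01,
         7.97776792e-02],
       [ 9.99999385e-01, -4.85416266e-04,  9.97084387e-04,
         8.65496125e-04],
       [-1.09843376e-03, -3.09938243e-01,  9.50756056e-01,
        -1.71334293e-01],
       [ 0.00000000e+00,  0.00000000e+00,  0.00000000e+00,
         1.00000000e+00]])}
```

View pics/top0.png

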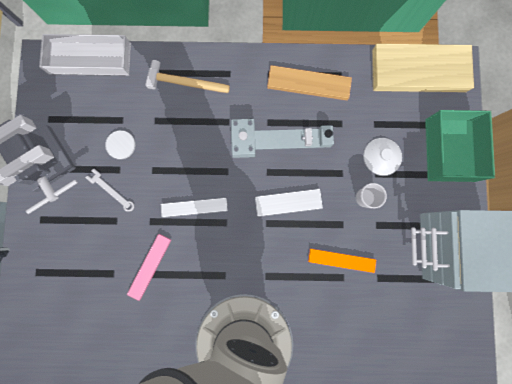

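View pics/side0.png

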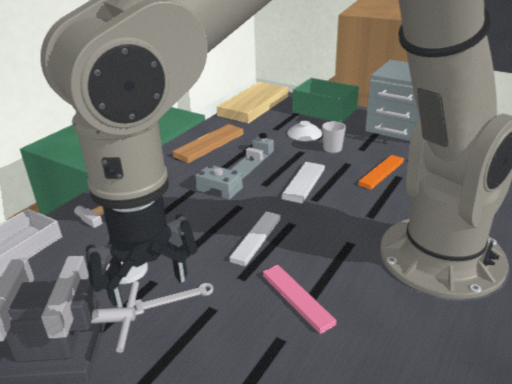

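Candidates in the top view are the left bar (194,208), the right bar (289,202), the pink one (150,267), the orange one (342,260) and the wooden block (310,82). The left bare bar is the narrower one. The bridge is at (243,138), and the back stop lies towards image right, so feed is about world -y. I'll check this in a crop and measure.

```bash
cat > h.py <<'E'
from cell import sensors, grab_frame, calibration
import cv2,numpy as np
from scipy.spatial.transform import Rotation as Ro
def ray(n,uv,z):
    c=calibration(n);K=c["intrinsics"];R=c["R"];t=c["t"]
    d=R.T@np.linalg.solve(K,np.array([uv[0],uv[1],1.]));o=-R.T@t
    return o+d*(z-o[2])/d[2]
def wray(st,uv,z):
    c=calibration("wrist");K=c["intrinsics"];T=c["T_tool_cam"]
    a=np.array([(uv[0]-K[0,2]),(uv[1]-K[1,2])]);r=np.hypot(*a);th=r/K[0,0]
    d=np.append(a/max(r,1e-9)*np.sin(th),np.cos(th))
    R=Ro.from_rotvec(st["tcp_rot"]).as_matrix()
    o=R@T[:3,3]+st["tcp_pos"];d=R@T[:3,:3]@d
    return o+d*(z-o[2])/d[2]
E
python3 - <<'E'
from h import *
im=cv2.imread("pics/top0.png");hsv=cv2.cvtColor(im,cv2.COLOR_BGR2HSV)
m=((hsv[...,2]>150)&(hsv[...,1]<40)).astype(np.uint8)
for c in cv2.findContours(m,cv2.RETR_EXTERNAL,cv2.CHAIN_APPROX_NONE)[0]:
    (x,y),s,a=cv2.minAreaRect(c)
    if cv2.contourArea(c)>500 and 150<x<330 and 180<y<230:
        b=cv2.boxPoints(((x,y),s,a)); P=np.array([ray("top",p,.015)[:2] for p in b])
        print((x,y),s,a,P.mean(0),np.linalg.norm(np.diff(P,axis=0),axis=1)); e=P-np.roll(P,1,0); k=np.argmax(np.hypot(*e.T));print("dir",np.degrees(np.arctan2(e[k,1],e[k,0])))
st=sensors.state();print(Ro.from_rotvec(st["tcp_rot"]).as_matrix().round(3))
a=cv2.resize(im[110:230,150:350],None,fx=4,fy=4,interpolation=cv2.INTER_CUBIC)
cv2.imwrite("pics/crop.png",a)
for u in ((243,138),(232,121),(254,120),(255,156),(233,157)): print(u,ray("top",u,.05))
for u in ((300,137),(312,136),(306,128),(306,145)): print(u,ray("top",u,.03))
E
```

```text
(193.50096130371094, 207.41064453125) (14.389189720153809, 66.27207946777344) 84.89783477783203 [0.40346134 0.16305342] [0.20320168 0.04418586 0.20230377]
dir -83.91603888142205
(288.6663818359375, 202.4140167236328) (20.827335357666016, 66.48110961914062) 82.64761352539062 [ 0.4237611  -0.12840235] [0.20487773 0.06398075 0.20356854]
dir -81.66124486828053
[[-0.894  0.447 -0.   ]
 [ 0.447  0.894 -0.001]
 [-0.    -0.001 -1.   ]]
(243, 138) [0.61426395 0.01457338 0.05      ]
(232, 121) [0.66656983 0.04913516 0.05      ]
(254, 120) [ 0.67080973 -0.01778166  0.05      ]
(255, 156) [ 0.55951142 -0.02267928  0.05      ]
(233, 157) [0.55534769 0.04348197 0.05      ]
(300, 137) [ 0.6254287  -0.16055642  0.03      ]
(312, 136) [ 0.62920192 -0.19759532  0.03      ]
(306, 128) [ 0.65421543 -0.17904988  0.03      ]
(306, 145) [ 0.6005588 -0.1790965  0.03     ]
```

View pics/crop.png

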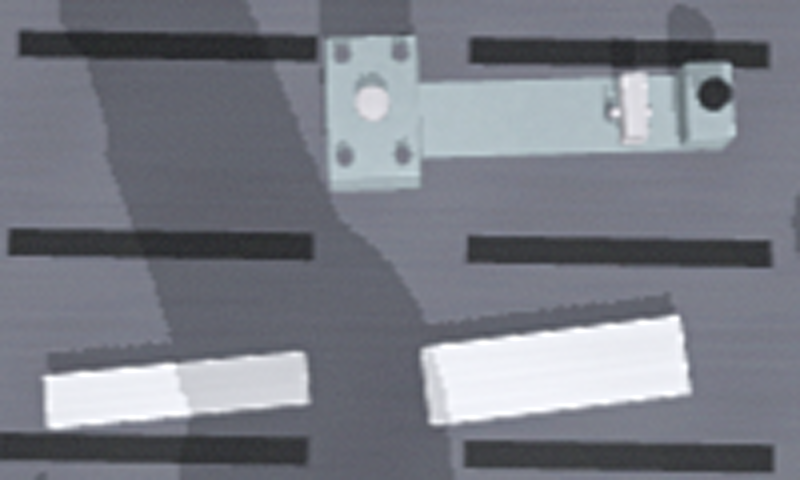

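The crop confirms it. The left bar (crop (45..308, 352..428), measured 203x44 against 205x64 for the other) is the narrow one, with its nose towards image right. The bridge top has crop corners (326,37), (418,36), (420,178) and (330,180). The back stop is the bright block at crop (634,107), and its screw head is at (612,108). I'll turn the tool so the fingers straddle the bar.

Request:
drive_tool --increments '[[0.085, [0, 0, 0], [0, 0, 6.4]], [0.085, [0, 0, 0], [0, 0, 6.4]], [0.085, [0, 0, 0], [0, 0, 6.4]], [0.085, [0, 0, 0], [0, 0, 6.4]], [0.085, [0, 0, 0], [0, 0, 6.4]], [0.085, [0, 0, 0], [0, 0, 6.4]], [0.085, [0, 0, 0], [0, 0, 6.4]], [0.085, [0, 0, 0], [0, 0, 6.4]], [0.085, [0, 0, 0], [0, 0, 6.2]], [0.085, [0, 0, 0], [0, 0, 0]]]'

```text
time_s: 0.98
tcp_pos: [0.3018, 0.6035, 0.2011]
tcp_rot: [2.108, 2.329, -0.001]
ft_force: [-0.6, 0.0, -0.3]
width: 0.0853
grip_force: 0.0
```

```bash
cat >> h.py <<'E'
def tool(target,yaw_y=None):
    st=sensors.state();R=Ro.from_rotvec(st["tcp_rot"]).as_matrix()
    print("t",round(st["time_s"],2),"tcp",st["tcp_pos"].round(4),"x/y ang",np.degrees(np.arctan2(R[1,:2],R[0,:2])).round(2),"z",R[:,2].round(4),"w",round(st["width"],4),"f",st["ft_force"].round(1))
    if target is not None: print("shift",(R.T@(np.array(target)-st["tcp_pos"])*1000).round(1))
E
python3 -c "
from h import *
tool((.395,.2425,.16))"
```

```text
t 0.98 tcp [0.3018 0.6035 0.2011] x/y ang [95.71  5.71] z [-1.e-04 -7.e-04 -1.e+00] w 0.0853 f [-0.6  0.  -0.3]
shift [-368.5   56.9   41.3]
```

Request:
drive_tool --increments '[[0.085, [-0.037, 0.0057, 0], [0, 0, 0]], [0.085, [-0.037, 0.0057, 0], [0, 0, 0]], [0.085, [-0.037, 0.0057, 0], [0, 0, 0]], [0.085, [-0.037, 0.0057, 0], [0, 0, 0]], [0.085, [-0.037, 0.0057, 0], [0, 0, 0]], [0.085, [-0.037, 0.0057, 0], [0, 0, 0]], [0.085, [-0.037, 0.0057, 0], [0, 0, 0]], [0.085, [-0.037, 0.0057, 0], [0, 0, 0]], [0.085, [-0.037, 0.0057, 0], [0, 0, 0]], [0.085, [-0.036, 0.0057, 0], [0, 0, 0]]]'

```text
time_s: 1.82
tcp_pos: [0.3974, 0.2407, 0.2015]
tcp_rot: [-2.096, -2.34, -0.0]
ft_force: [1.8, -0.2, 0.3]
width: 0.085
grip_force: 0.0
```

Request:
drive_tool --increments '[[0.085, [0, 0, 0], [0, 0, 0]], [0.085, [0, 0, 0], [0, 0, 0]]]'

```text
time_s: 1.98
tcp_pos: [0.3979, 0.241, 0.2017]
tcp_rot: [-2.101, -2.335, -0.001]
ft_force: [-0.8, 1.3, -0.2]
width: 0.0851
grip_force: 0.0
```

Run:
```python
from h import *
tool((.395,.2425,.16))
st=sensors.state();im=grab_frame("wrist")[:,:,::-1].copy();cv2.imwrite("pics/w1.png",im)
hsv=cv2.cvtColor(im,cv2.COLOR_BGR2HSV)
m=((hsv[...,2]>140)&(hsv[...,1]<40)).astype(np.uint8)
for c in cv2.findContours(m,cv2.RETR_EXTERNAL,cv2.CHAIN_APPROX_NONE)[0]:
    if cv2.contourArea(c)>500:
        P=np.array([wray(st,p[0],.015)[:2] for p in c],np.float32)
        (x,y),s,a=cv2.minAreaRect(P); print(cv2.boundingRect(c),x,y,s,a)
```

```text
t 1.98 tcp [0.3979 0.241  0.2017] x/y ang [96.04  6.04] z [ 3.e-04  7.e-04 -1.e+00] w 0.0851 f [-0.8  1.3 -0.2]
shift [ 1.8 -2.7 41.7]
(0, 204, 62, 42) 0.031562939286231995 0.10978098958730698 (0.05955779552459717, 0.14476870000362396) 85.17559051513672
(237, 146, 34, 139) 0.4054141938686371 0.16458989679813385 (0.04075319692492485, 0.2001296579837799) 6.391460418701172
(387, 33, 59, 66) 0.5945568680763245 0.401180237531662 (0.09231255203485489, 0.08831888437271118) 6.342347145080566
(259, 0, 106, 77) 0.447622686624527 0.41612154245376587 (0.162721648812294, 0.03043115697801113) 50.31558609008789
```

View pics/w1.png

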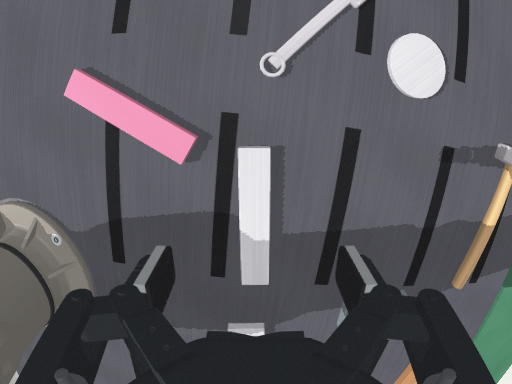

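```bash
python3 -c "
from h import *
tool((.3965,.2441,.004))"
```

```text
t 2.03 tcp [0.3975 0.2424 0.2017] x/y ang [96.12  6.12] z [ 3.e-04  6.e-04 -1.e+00] w 0.0848 f [-0.7  0.3 -0.5]
shift [  1.7  -0.9 197.7]
```

Request:
drive_tool --increments '[[0.075, [0.0017, -0.0009, 0.03], [0, 0, -0.3]], [0.075, [0, 0, 0.035], [0, 0, 0]], [0.075, [0, 0, 0.035], [0, 0, 0]], [0.075, [0, 0, 0.035], [0, 0, 0]], [0.075, [0, 0, 0.03], [0, 0, 0]], [0.07, [0, 0, 0.02], [0, 0, 0]], [0.065, [0, 0, 0.0125], [0, 0, 0]], [0.06, [0, 0, 0], [0, 0, 0]], [0.06, [0, 0, 0], [0, 0, 0]]]'

```text
time_s: 2.78
tcp_pos: [0.3958, 0.2448, 0.0035]
tcp_rot: [-2.092, -2.343, 0.003]
ft_force: [0.2, 0.9, -0.1]
width: 0.0601
grip_force: 0.0
```

Request:
drive_tool --increments '[[0.03, [0, 0, 0], [0, 0, 0]], [0.03, [0, 0, 0], [0, 0, 0]], [0.03, [0, 0, 0], [0, 0, 0]], [0.03, [0, 0, 0], [0, 0, 0]], [0.03, [0, 0, 0], [0, 0, 0]], [0.03, [0, 0, 0], [0, 0, 0]]]' --squeeze 80

```text
time_s: 3.28
tcp_pos: [0.3964, 0.2445, 0.0042]
tcp_rot: [-2.095, -2.341, -0.001]
ft_force: [0.1, -0.2, 0.5]
width: 0.0302
grip_force: 0.0
```

Run:
```python
from h import *
tool(None)
# die from top0 crop corners at z=.05, stop etc
f=lambda x,y:(150+(x+.5)/4-.5,110+(y+.5)/4-.5)
P=[ray("top",f(*c),.05)[:2] for c in((326,37),(418,36),(420,178),(330,180))]
for p in P: print(p.round(4))
print("mean",np.mean(P,0))
for a,b in ((0,1),(3,2)): d=P[b]-P[a]; print(np.hypot(*d),np.degrees(np.arctan2(*d[::-1])))
for a,b in ((3,0),(2,1)): d=P[b]-P[a]; print(np.hypot(*d),np.degrees(np.arctan2(*d[::-1])))
for a,b in (((420,83),(615,76)),((420,158),(680,151))):
  d=ray("top",f(*b),.0)-ray("top",f(*a),.0); print("strip",ray("top",f(*a),0).round(4),np.degrees(np.arctan2(d[1],d[0])))
for c in ((620,72),(646,72),(648,140),(622,143)): print("stop",ray("top",f(*c),.03).round(4))
```

```text
t 3.28 tcp [0.3964 0.2445 0.0042] x/y ang [96.34  6.34] z [ 3.e-04  5.e-04 -1.e+00] w 0.0302 f [ 0.1 -0.2  0.5]
[0.6732 0.052 ]
[ 0.6751 -0.0181]
[ 0.5652 -0.0215]
[0.5626 0.0463]
mean [0.61902239 0.01467568]
0.07007514388974947 -88.40856033233685
0.06779440216321907 -87.74900189249149
0.110751630878268 2.9349823548429064
0.10994122868494746 1.7538145597007928
strip [ 0.6524 -0.02    0.    ] -86.94143496352666
strip [ 0.5916 -0.021   0.    ] -87.47374625693958
stop [ 0.6553 -0.1748  0.03  ]
stop [ 0.6557 -0.1949  0.03  ]
stop [ 0.602  -0.1964  0.03  ]
stop [ 0.5993 -0.1764  0.03  ]
```

Run:
```python
from h import *
im=grab_frame("wrist")[:,:,::-1].copy()
s=grab_frame("side")[:,:,::-1].copy()[150:350,120:360]
s=cv2.resize(s,(int(240*1.6),320));im=cv2.resize(im,(427,320))
cv2.imwrite("pics/b.png",np.hstack([im,s])[:, :800])
```

```text
(no output)
```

View pics/b.png

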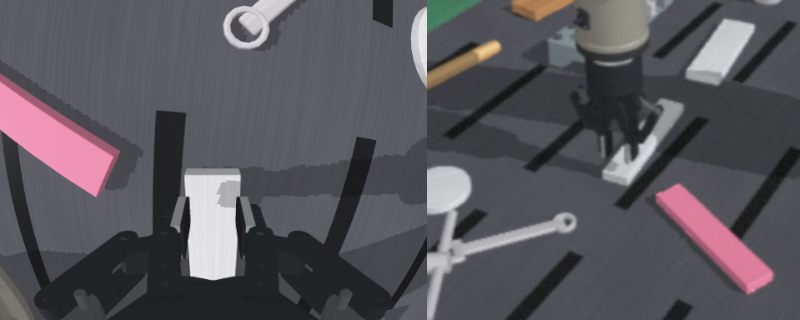

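The wrist view shows the bar end (186-240,175) between the pads, so the width reading is just the position it was commanded to. I'll close further.

Request:
drive_tool --increments '[[0.0, [0, 0, 0], [0, 0, 0]], [0.0, [0, 0, 0], [0, 0, 0]], [0.0, [0, 0, 0], [0, 0, 0]], [0.0, [0, 0, 0], [0, 0, 0]]]' --squeeze 80

```text
time_s: 3.72
tcp_pos: [0.3963, 0.2442, 0.0039]
tcp_rot: [-2.096, -2.341, 0.0]
ft_force: [-0.3, -0.2, -0.3]
width: 0.0003
grip_force: 0.0
```

Run:
```python
from h import *
tool(None); print(sensors.state()["grip_force"])
im=grab_frame("wrist")[:,:,::-1].copy()[130:384,130:380]
cv2.imwrite("pics/c.png",cv2.resize(im,None,fx=2.3,fy=2.3))
```

```text
t 3.72 tcp [0.3963 0.2442 0.0039] x/y ang [96.32  6.32] z [-1.e-04 -1.e-04 -1.e+00] w 0.0003 f [-0.3 -0.2 -0.3]
0.0
```

View pics/c.png

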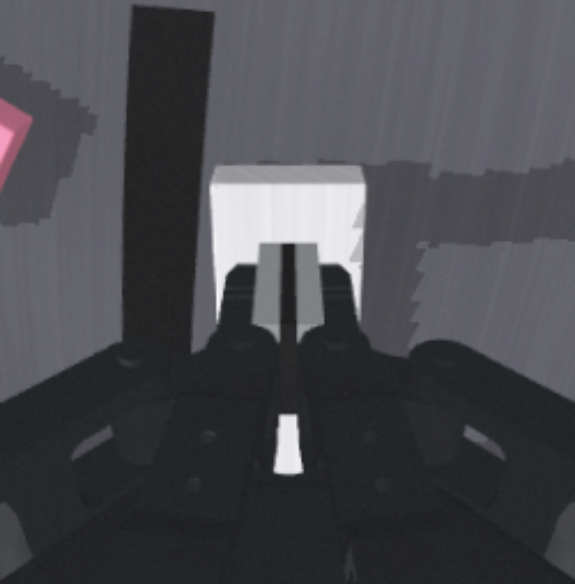

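The shut fingers stand over the bar's top (crop (290,290)) with no contact, so they are higher than I assumed. I'll check the camera height against the known bar width and find where the tips really are.

Run:
```python
from h import *
st=sensors.state()
for z in (.015,0,-.015):
    a,b=wray(st,(222.2,209.6),z),wray(st,(288.7,209.6),z); print(z,a.round(4),b.round(4),np.linalg.norm(a-b))
# fingertip in tool frame: project rays of tip corners to tool y-z plane x=+11mm
c=calibration("wrist");K=c["intrinsics"];T=c["T_tool_cam"]
for uv in ((130+258/2.3,130+243/2.3),(130+318/2.3,130+243/2.3),(130+255/2.3,130+325/2.3),(130+323/2.3,130+325/2.3)):
    a=np.array(uv)-K[:2,2];r=np.hypot(*a);th=r/K[0,0];d=T[:3,:3]@np.append(a/r*np.sin(th),np.cos(th));o=T[:3,3]
    print([((o+d*(x-o[0])/d[0])*1000).round(1).tolist() for x in(.011,)], "z0",((o+d*(0-o[2])/d[2])*1000).round(1))
# predicted pixel of TCP
p=np.linalg.inv(T)@np.array([0,0,0,1]);th=np.arctan2(np.hypot(p[0],p[1]),p[2]);print(K[:2,2]+K[0,0]*th*p[:2]/np.hypot(p[0],p[1]))
```

```text
0.015 [0.3759 0.2599 0.015 ] [0.4142 0.2641 0.015 ] 0.03861949311432144
0 [0.3747 0.2538 0.    ] [0.4167 0.2585 0.    ] 0.04223551285499477
-0.015 [ 0.3736  0.2478 -0.015 ] [ 0.4192  0.2528 -0.015 ] 0.04585153259566815
[[11.0, -6.2, -31.2]] z0 [-4.5 -7.7  0. ]
[[11.0, 7.5, -31.2]] z0 [-4.5  9.   0. ]
[[11.0, -5.5, -65.4]] z0 [-31.9  -9.1   0. ]
[[11.0, 7.0, -65.4]] z0 [-31.9  11.    0. ]
[254.20882849 229.35163451]
```

Run:
```python
from h import *
c=calibration("side")
for z in (.004,.02,.035,.05):
    p=c["R"]@np.array([.3963,.2442,z])+c["t"]; q=c["intrinsics"]@p; print(z,q[:2]/q[2])
im=grab_frame("side")[:,:,::-1][190:290,180:300]
cv2.imwrite("pics/s2.png",cv2.resize(im,None,fx=5,fy=5,interpolation=cv2.INTER_CUBIC))
```

```text
0.004 [240.00447308 258.45066766]
0.02 [239.68968414 253.03768554]
0.035 [239.39027652 247.8891945 ]
0.05 [239.0866241  242.66771147]
```

View pics/s2.png

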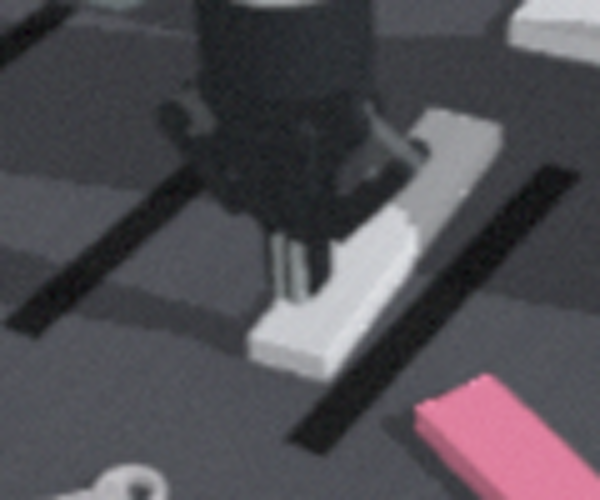

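The tips show at crop (297,300), which is full pixel (239.4,250). That puts them near z=0.028, about 24 mm behind the reported TCP, and the wrist view agrees. I'll open and go 23 mm lower while watching the force.

Request:
drive_tool --increments '[[0.065, [0, 0, 0], [0, 0, 0]], [0.065, [0, 0, 0], [0, 0, 0]], [0.065, [0, 0, 0], [0, 0, 0]], [0.065, [0, 0, 0], [0, 0, 0]], [0.065, [0, 0, 0], [0, 0, 0]], [0.065, [0, 0, 0.006], [0, 0, 0]], [0.065, [0, 0, 0.006], [0, 0, 0]], [0.065, [0, 0, 0.006], [0, 0, 0]], [0.065, [0, 0, 0.005], [0, 0, 0]], [0.065, [0, 0, 0], [0, 0, 0]]]'

```text
time_s: 4.65
tcp_pos: [0.3957, 0.2437, -0.0203]
tcp_rot: [-2.095, -2.34, 0.003]
ft_force: [-0.3, -0.9, 0.5]
width: 0.065
grip_force: 0.0
```

Request:
drive_tool --increments '[[0.0, [0, 0, 0], [0, 0, 0]], [0.0, [0, 0, 0], [0, 0, 0]], [0.0, [0, 0, 0], [0, 0, 0]], [0.0, [0, 0, 0], [0, 0, 0]], [0.0, [0, 0, 0], [0, 0, 0]], [0.0, [0, 0, 0], [0, 0, 0]]]' --squeeze 80

```text
time_s: 5.15
tcp_pos: [0.3964, 0.2442, -0.0185]
tcp_rot: [-2.096, -2.34, -0.001]
ft_force: [-2.5, -2.2, 13.6]
width: 0.0358
grip_force: 78.5
```

Request:
drive_tool --increments '[[0.0, [0, 0, -0.002], [0, 0, 0]], [0.0, [0, 0, -0.002], [0, 0, 0]], [0.0, [0, 0, 0], [0, 0, 0]], [0.0, [0, 0, 0], [0, 0, 0]]]'

```text
time_s: 5.48
tcp_pos: [0.3963, 0.2443, -0.015]
tcp_rot: [-2.095, -2.341, -0.0]
ft_force: [0.9, -0.0, -1.8]
width: 0.0354
grip_force: 80.2
```

Run:
```python
from h import *
tool(None); print(sensors.state()["torque"],sensors.state()["grip_force"])
a=grab_frame("wrist")[:,:,::-1][130:384,130:380]
b=grab_frame("side")[:,:,::-1][190:290,180:300]
a=cv2.resize(a,(374,380));b=cv2.resize(b,(426,355),interpolation=cv2.INTER_CUBIC);b=cv2.copyMakeBorder(b,0,25,0,0,0)
cv2.imwrite("pics/d.png",np.hstack([a,b]))
```

```text
t 5.48 tcp [ 0.3963  0.2443 -0.015 ] x/y ang [96.33  6.33] z [ 1.e-04  2.e-04 -1.e+00] w 0.0354 f [ 0.9 -0.  -1.8]
[-0.01712708 -0.10541927 -0.02201663] 80.17192281782627
```

View pics/d.png

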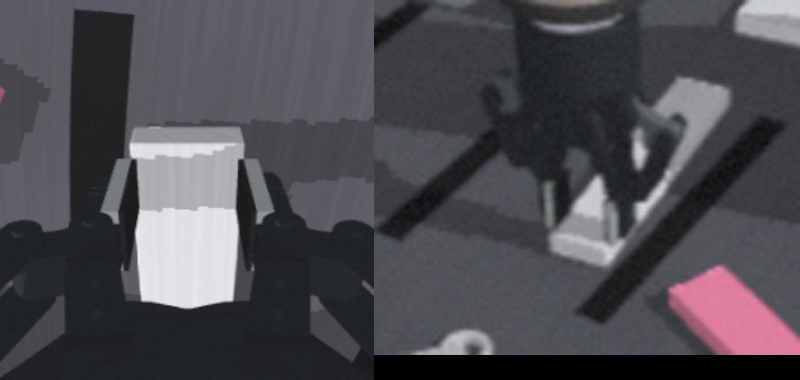

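The bar sits squarely between both pads and lifted slightly. Next I'll refine the die pose with sub-pixel edges in the top picture, then move.

Run:
```python
from h import *
g=cv2.imread("pics/top0.png")[...,1].astype(float)
def edge(line,c,w=4):
    s=np.arange(int(c-w),int(c+w)+1);d=np.abs(np.diff(line[s]));d[d<.3*d.max()]=0;return (d*(s[:-1]+.5)).sum()/d.sum()
L=[(edge(g[v],231.5),v) for v in range(123,152,2)]
Rr=[(edge(g[v],254.5),v) for v in list(range(122,128))+list(range(151,154))]
T=[(u,edge(g[:,u],119,3)) for u in range(235,253)]
B=[(u,edge(g[:,u],155,2)) for u in range(235,253)]
for n,E in zip("LRTB",(L,Rr,T,B)):
    P=np.array([ray("top",e,.05)[:2] for e in E],np.float32); vx,vy,x,y=cv2.fitLine(P,cv2.DIST_HUBER,0,.001,.001).ravel()
    print(n,x,y,np.degrees(np.arctan2(vy,vx)),np.std(P@np.array([-vy,vx])))
S0=[(u,edge(g[:,u],130.6,2)) for u in range(262,298,2)];S1=[(u,edge(g[:,u],149,2)) for u in range(262,318,2)]
for n,E in zip(("s0","s1"),(S0,S1)):
    P=np.array([ray("top",e,.0)[:2] for e in E],np.float32); vx,vy,x,y=cv2.fitLine(P,cv2.DIST_HUBER,0,.001,.001).ravel()
    print(n,x,y,np.degrees(np.arctan2(vy,vx)),np.std(P@np.array([-vy,vx])))
print("head",ray("top",(150+612/4,110+108/4),.009))
```

```text
L 0.6075684 0.0490903 4.9467573 0.0010473955
R 0.6283899 -0.017505173 4.1574206 0.0012441246
T 0.6741388 0.014877191 -87.33659 0.0008749718
B 0.56080097 0.012882868 -88.54774 0.0004971425
s0 0.6559028 -0.08991035 -87.441154 0.00023153004
s1 0.5964685 -0.11455152 -87.55942 0.00034212915
head [ 0.63104155 -0.17271457  0.009     ]
```

Request:
drive_tool --increments '[[0.0, [0, 0, -0.001], [0, 0, 1.3]], [0.0, [0, 0, 0], [0, 0, 1.3]], [0.0, [0, 0, 0], [0, 0, 1.2]], [0.0, [0, 0, 0], [0, 0, 0]]]'

```text
time_s: 5.92
tcp_pos: [0.3963, 0.2444, -0.0141]
tcp_rot: [2.174, 2.268, -0.0]
ft_force: [-0.3, 0.6, -2.4]
width: 0.0358
grip_force: 80.1
```

```bash
python3 -c "
from h import *
tool((.6108,.2503,-.015))"
```

```text
t 5.92 tcp [ 0.3963  0.2444 -0.0141] x/y ang [92.4  2.4] z [-0. -0. -1.] w 0.0358 f [-0.3  0.6 -2.4]
shift [ -3.1 214.6   0.9]
```

Request:
drive_tool --increments '[[0.0, [0, 0.012, 0], [0, 0, 0]], [0.0, [0, 0.025, 0], [0, 0, 0]], [0.0, [0, 0.03, 0], [0, 0, 0]], [0.0, [0, 0.03, 0], [0, 0, 0]], [0.0, [0, 0.03, 0], [0, 0, 0]], [0.0, [0, 0.03, 0], [0, 0, 0]], [0.0, [0, 0.028, 0], [0, 0, 0]], [0.0, [-0.003, 0.02, 0], [0, 0, 0]], [0.0, [0, 0.0096, 0], [0, 0, 0]], [0.0, [0, 0, 0], [0, 0, 0]]]'

```text
time_s: 6.75
tcp_pos: [0.6127, 0.2499, -0.0144]
tcp_rot: [2.173, 2.268, 0.0]
ft_force: [-0.3, 0.1, -1.9]
width: 0.0355
grip_force: 80.4
```

Run:
```python
from h import *
tool((.6108,.2503,-.015));print(sensors.state()["torque"])
im=grab_frame("top")[:,:,::-1]
cv2.imwrite("pics/e.png",cv2.resize(im[80:200,150:350],None,fx=4,fy=4,interpolation=cv2.INTER_CUBIC))
```

```text
t 6.75 tcp [ 0.6127  0.2499 -0.0144] x/y ang [92.44  2.44] z [ 9.e-04 -6.e-04 -1.e+00] w 0.0355 f [-0.3  0.1 -1.9]
shift [ 0.5 -1.9  0.6]
[ 0.03630628 -0.15150138  0.17207352]
```

View pics/e.png

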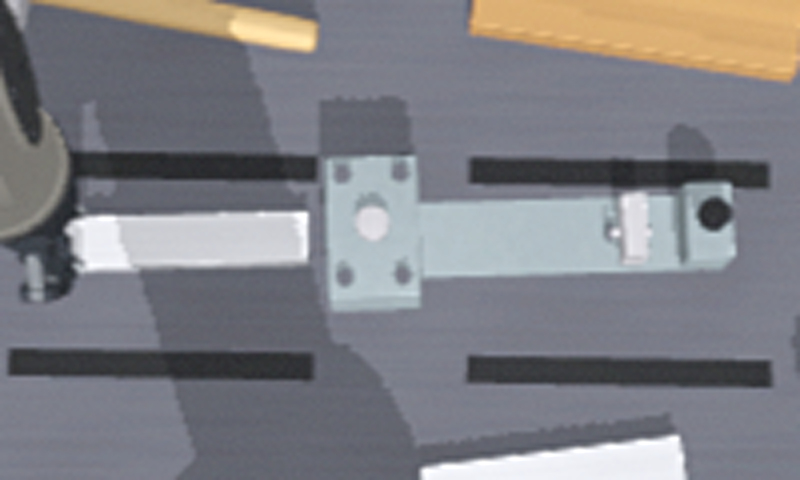

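The bar is held square and its nose (crop (308,238)) is just short of the bridge (326). I'll measure its offset to the strip axis in this same picture.

Run:
```python
from h import *
g=grab_frame("top")[...,1].astype(float)
def edge(line,c,w=2):
    s=np.arange(int(c-w),int(c+w)+1);d=np.abs(np.diff(line[s]));d[d<.3*d.max()]=0;return (d*(s[:-1]+.5)).sum()/d.sum()
def fit(E,z):
    P=np.array([ray("top",e,z)[:2] for e in E],np.float32);return cv2.fitLine(P,cv2.DIST_HUBER,0,.001,.001).ravel()
at=lambda l,y:l[2]+(y-l[3])*l[0]/l[1]
far=fit([(u,edge(g[:,u],133)) for u in range(184,224,2)],.018)
near=fit([(u,edge(g[:,u],146.5)) for u in range(184,224,2)],.018)
s0=fit([(u,edge(g[:,u],130.6)) for u in range(262,298,2)],0);s1=fit([(u,edge(g[:,u],149)) for u in range(262,298,2)],0)
for n,l in zip(("far","near","s0","s1"),(far,near,s0,s1)): print(n,np.degrees(np.arctan2(l[1],l[0])),"x at y=.07",at(l,.07))
print("bar",(at(far,.07)+at(near,.07))/2,at(far,.07)-.02,"axis",(at(s0,.07)+at(s1,.07))/2)
nose=edge(g[139],226.5,3);br=edge(g[139],231.5,2);print("nose y",ray("top",(nose,139),.018)[1],"bridge y",ray("top",(br,139),.05)[1],nose,br)
tool(None)
```

```text
far -87.77866 x at y=.07 0.63802284
near -87.21112 x at y=.07 0.5965592
s0 -87.470116 x at y=.07 0.64885306
s1 -87.477325 x at y=.07 0.588301
bar 0.61729103 0.61802286 axis 0.618577
nose y 0.06646099012876885 bridge y 0.05047447213739615 226.7421875 231.1184210526316
t 6.85 tcp [ 0.61    0.2505 -0.0146] x/y ang [92.53  2.53] z [-9.e-04 -4.e-04 -1.e+00] w 0.0359 f [ 0.8 -1.  -1.8]
```

Bar and axis agree within 1 mm and 0.3°. Feeding now, in two halves with force checks.

Request:
drive_tool --increments '[[0.0, [-0.004, 0, 0], [0, 0, 0]], [0.0, [-0.006, 0, 0], [0, 0, 0]], [0.0, [-0.006, 0, 0], [0, 0, 0]], [0.0, [-0.006, 0, 0], [0, 0, 0]], [0.0, [-0.006, 0, 0], [0, 0, 0]], [0.0, [-0.006, 0, 0], [0, 0, 0]], [0.0, [-0.006, 0, 0], [0, 0, 0]], [0.0, [-0.005, 0, 0], [0, 0, 0]], [0.0, [0, 0, 0], [0, 0, 0]]]'

```text
time_s: 7.6
tcp_pos: [0.613, 0.204, -0.014]
tcp_rot: [2.173, 2.268, -0.001]
ft_force: [-0.1, -1.2, -2.1]
width: 0.0353
grip_force: 80.2
```

Request:
drive_tool --increments '[[0.0, [-0.006, 0, 0], [0, 0, 0]], [0.0, [-0.008, 0, 0], [0, 0, 0]], [0.0, [-0.008, 0, 0], [0, 0, 0]], [0.0, [-0.008, 0, 0], [0, 0, 0]], [0.0, [-0.008, 0, 0], [0, 0, 0]], [0.0, [-0.008, 0, 0], [0, 0, 0]], [0.0, [-0.006, 0, 0], [0, 0, 0]], [0.0, [0, 0, 0], [0, 0, 0]]]'

```text
time_s: 8.27
tcp_pos: [0.6152, 0.1516, -0.014]
tcp_rot: [2.174, 2.267, -0.001]
ft_force: [-0.2, -1.4, -2.8]
width: 0.0356
grip_force: 80.2
```

Request:
drive_tool --increments '[[0.0, [-0.006, 0, 0], [0, 0, 0]], [0.0, [-0.008, 0, 0], [0, 0, 0]], [0.0, [-0.008, 0, 0], [0, 0, 0]], [0.0, [-0.008, 0, 0], [0, 0, 0]], [0.0, [-0.008, 0, 0], [0, 0, 0]], [0.0, [-0.007, 0, 0], [0, 0, 0]], [0.0, [-0.005, 0, 0], [0, 0, 0]], [0.0, [0, 0, 0], [0, 0, 0]]]'

```text
time_s: 8.93
tcp_pos: [0.6174, 0.102, -0.014]
tcp_rot: [2.174, 2.268, -0.001]
ft_force: [0.5, -0.7, -2.4]
width: 0.0356
grip_force: 80.2
```

Request:
drive_tool --increments '[[0.0, [0, 0, 0.002], [0, 0, 0]], [0.0, [0, 0, 0.002], [0, 0, 0]], [0.0, [0, 0, 0], [0, 0, 0]]]'

```text
time_s: 9.18
tcp_pos: [0.6173, 0.1041, -0.0182]
tcp_rot: [2.172, 2.27, -0.0]
ft_force: [-0.7, -1.9, -0.4]
width: 0.0353
grip_force: 81.5
```

Request:
drive_tool --increments '[[0.06, [0, 0, 0], [0, 0, 0]], [0.07, [0, 0, 0], [0, 0, 0]], [0.07, [0, 0, 0], [0, 0, 0]], [0.07, [0, 0, 0], [0, 0, 0]], [0.07, [0, 0, -0.01], [0, 0, 0]], [0.07, [0, 0, -0.02], [0, 0, 0]], [0.07, [0, 0, -0.03], [0, 0, 0]], [0.07, [0, 0, -0.03], [0, 0, 0]], [0.07, [0, 0, -0.03], [0, 0, 0]], [0.07, [0, 0, 0], [0, 0, 0]]]'

```text
time_s: 10.02
tcp_pos: [0.6203, 0.1041, 0.1083]
tcp_rot: [2.17, 2.267, 0.011]
ft_force: [1.2, 1.0, 0.6]
width: 0.07
grip_force: 0.0
```

Run:
```python
from h import *
tool((0.6203+.08*.0437,.0155-.08,.1))
```

```text
t 10.02 tcp [0.6203 0.1041 0.1083] x/y ang [92.49  2.49] z [ 0.0074  0.0024 -1.    ] w 0.07 f [1.2 1.  0.6]
shift [-168.6   -3.9    7.9]
```

Run:
```python
from h import *
im=grab_frame("top");g=im[...,1].astype(float)
cv2.imwrite("pics/f.png",cv2.resize(im[80:200,150:350,::-1],None,fx=4,fy=4,interpolation=cv2.INTER_CUBIC))
for v in (136,138,140,142): print(v,g[v,250:302].astype(int).tolist())
```

```text
136 [192, 192, 190, 187, 212, 240, 240, 237, 237, 237, 237, 237, 237, 238, 237, 238, 237, 237, 237, 237, 237, 238, 230, 205, 192, 190, 191, 192, 192, 193, 193, 190, 189, 188, 188, 188, 190, 189, 190, 190, 191, 189, 191, 192, 190, 189, 189, 190, 191, 192, 180, 130]
138 [192, 192, 192, 192, 215, 241, 240, 239, 239, 239, 239, 239, 239, 239, 239, 239, 238, 239, 239, 239, 240, 240, 233, 206, 190, 189, 190, 190, 191, 190, 189, 189, 190, 188, 189, 191, 191, 189, 189, 190, 190, 188, 190, 190, 190, 191, 190, 191, 192, 191, 177, 133]
140 [191, 192, 192, 192, 203, 227, 243, 242, 242, 243, 242, 242, 243, 243, 242, 243, 242, 242, 242, 243, 242, 243, 240, 220, 192, 190, 191, 189, 190, 191, 190, 191, 191, 190, 191, 190, 190, 189, 189, 190, 189, 190, 188, 189, 189, 190, 191, 192, 191, 193, 192, 179]
142 [195, 194, 193, 190, 199, 229, 244, 242, 242, 243, 243, 243, 242, 242, 241, 241, 241, 242, 242, 243, 242, 243, 240, 221, 192, 191, 192, 190, 190, 192, 190, 189, 191, 188, 188, 189, 190, 189, 189, 190, 189, 189, 189, 188, 191, 192, 192, 193, 190, 190, 190, 192]
```

View pics/f.png

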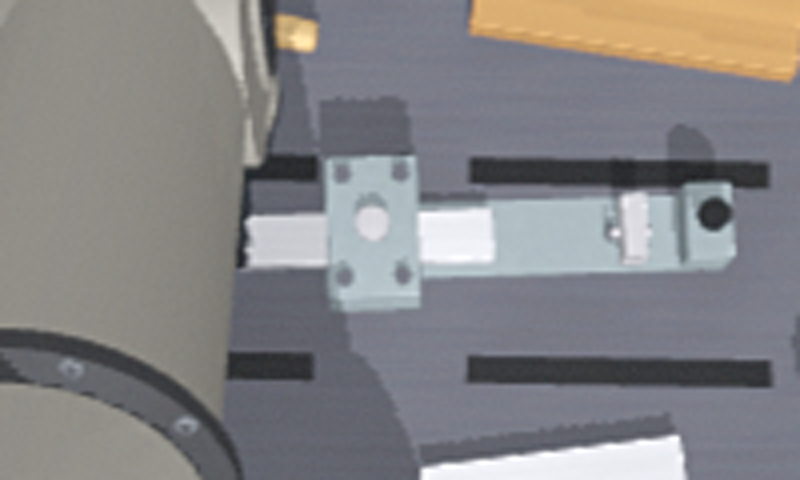

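The bar lies in the tunnel with its nose out at crop (494,235), which is full pixel column 273.2. The head's face starts at about column 300.5.

Run:
```python
from h import *
n=ray("top",(273.2,139),.015);h=ray("top",(300.6,137),.016);b=ray("top",(254.3,136),.05);print("nose",n,"head",h,"exit edge",b)
t=n+np.array([-.0007,.018,0]); t[0]=.6203-(t[1]-.0155)*.0437+.0005; tool((t[0],t[1],.108)); print(t)
```

```text
nose [ 0.62153197 -0.07866364  0.015     ] head [ 0.62909698 -0.16424232  0.016     ] exit edge [ 0.62102368 -0.01953456  0.05      ]
t 10.07 tcp [0.6192 0.1042 0.1058] x/y ang [92.52  2.52] z [ 0.0053  0.0019 -1.    ] w 0.0699 f [-0.3  0.3 -1.3]
shift [-165.    -2.3   -2.5]
[ 0.62412835 -0.06066364  0.015     ]
```

Request:
drive_tool --increments '[[0.07, [-0.012, 0, 0], [0, 0, 0]], [0.07, [-0.02, 0, 0], [0, 0, 0]], [0.07, [-0.022, 0, 0], [0, 0, 0]], [0.07, [-0.022, 0, 0], [0, 0, 0]], [0.07, [-0.022, 0, 0], [0, 0, 0]], [0.07, [-0.022, 0, 0], [0, 0, 0]], [0.07, [-0.022, 0, 0], [0, 0, 0]], [0.07, [-0.015, 0, 0], [0, 0, 0]], [0.07, [-0.008, 0, 0], [0, 0, 0]], [0.07, [0, 0, 0], [0, 0, 0]]]'

```text
time_s: 10.9
tcp_pos: [0.6238, -0.0637, 0.1012]
tcp_rot: [-2.175, -2.266, 0.003]
ft_force: [-0.9, -1.4, -0.2]
width: 0.0698
grip_force: 0.0
```

Request:
drive_tool --increments '[[0.07, [0, 0, 0], [0, 0, 0]], [0.07, [0, 0, 0], [0, 0, 0]], [0.07, [0, 0, 0], [0, 0, 0]], [0.07, [0, 0, 0], [0, 0, 0]]]'

```text
time_s: 11.23
tcp_pos: [0.6246, -0.0598, 0.1018]
tcp_rot: [-2.17, -2.271, -0.0]
ft_force: [-0.1, 0.6, -0.6]
width: 0.0704
grip_force: 0.0
```

Run:
```python
from h import *
tool((.6241,-.0607,-.0175))
```

```text
t 11.23 tcp [ 0.6246 -0.0598  0.1018] x/y ang [92.61  2.61] z [-2.e-04  3.e-04 -1.e+00] w 0.0704 f [-0.1  0.6 -0.6]
shift [ -0.9  -0.5 119.3]
```

Request:
drive_tool --increments '[[0.07, [-0.001, -0.0005, 0.015], [0, 0, 0]], [0.07, [0, 0, 0.02], [0, 0, 0]], [0.07, [0, 0, 0.02], [0, 0, 0]], [0.07, [0, 0, 0.02], [0, 0, 0]], [0.07, [0, 0, 0.017], [0, 0, 0]], [0.07, [0, 0, 0.012], [0, 0, 0]], [0.07, [0, 0, 0.008], [0, 0, 0]], [0.07, [0, 0, 0.005], [0, 0, 0]], [0.07, [0, 0, 0], [0, 0, 0]], [0.07, [0, 0, 0], [0, 0, 0]]]'

```text
time_s: 12.07
tcp_pos: [0.6244, -0.062, -0.0146]
tcp_rot: [2.172, 2.27, 0.0]
ft_force: [-0.4, -0.3, 0.1]
width: 0.0704
grip_force: 0.0
```

Request:
drive_tool --increments '[[0.04, [0, 0, 0], [0, 0, 0]], [0.04, [0, 0, 0], [0, 0, 0]], [0.03, [0, 0, 0], [0, 0, 0]], [0.0, [0, 0, 0], [0, 0, 0]], [0.0, [0, 0, 0], [0, 0, 0]], [0.0, [0, 0, 0], [0, 0, 0]]]' --squeeze 25

```text
time_s: 12.57
tcp_pos: [0.6243, -0.0621, -0.0147]
tcp_rot: [2.172, 2.27, 0.001]
ft_force: [0.4, 0.2, 0.5]
width: 0.0001
grip_force: 0.7
```

The fingers shut above the bar again, so the real tips are about 30 mm behind the reported TCP. I'll open and go 11 mm deeper, watching the force.

Request:
drive_tool --increments '[[0.065, [0, 0, 0], [0, 0, 0]], [0.065, [0, 0, 0], [0, 0, 0]], [0.065, [0, 0, 0], [0, 0, 0]], [0.065, [0, 0, 0], [0, 0, 0]], [0.065, [0, 0, 0.001], [0, 0, 0]], [0.065, [0, 0, 0.003], [0, 0, 0]], [0.065, [0, 0, 0.003], [0, 0, 0]], [0.065, [0, 0, 0.002], [0, 0, 0]], [0.065, [0, 0, 0], [0, 0, 0]]]'

```text
time_s: 13.32
tcp_pos: [0.6236, -0.0619, -0.0248]
tcp_rot: [-2.171, -2.269, 0.001]
ft_force: [-0.3, 0.1, -0.3]
width: 0.0652
grip_force: 0.0
```

Request:
drive_tool --increments '[[0.065, [0, 0, 0.001], [0, 0, 0]], [0.065, [0, 0, 0.001], [0, 0, 0]], [0.065, [0, 0, 0], [0, 0, 0]]]'

```text
time_s: 13.57
tcp_pos: [0.624, -0.062, -0.0263]
tcp_rot: [-2.172, -2.27, 0.0]
ft_force: [-0.1, 0.3, -0.0]
width: 0.0652
grip_force: 0.0
```

Request:
drive_tool --increments '[[0.04, [0, 0, 0], [0, 0, 0]], [0.04, [0, 0, 0], [0, 0, 0]], [0.03, [0, 0, 0], [0, 0, 0]], [0.03, [0, 0, 0], [0, 0, 0]], [0.03, [0, 0, 0], [0, 0, 0]], [0.03, [0, 0, 0], [0, 0, 0]]]' --squeeze 25

```text
time_s: 14.07
tcp_pos: [0.6242, -0.062, -0.0258]
tcp_rot: [2.172, 2.27, 0.0]
ft_force: [-1.5, 0.8, 4.7]
width: 0.0391
grip_force: 25.9
```

Request:
drive_tool --increments '[[0.03, [0, 0, -0.0005], [0, 0, 0]], [0.03, [-0.005, 0, 0], [0, 0, 0]], [0.03, [-0.008, 0, 0], [0, 0, 0]], [0.03, [-0.008, 0, 0], [0, 0, 0]], [0.03, [-0.008, 0, 0], [0, 0, 0]], [0.03, [-0.008, 0, 0], [0, 0, 0]], [0.03, [-0.008, 0, 0], [0, 0, 0]], [0.03, [-0.008, 0, 0], [0, 0, 0]], [0.03, [-0.005, 0, 0], [0, 0, 0]], [0.03, [0, 0, 0], [0, 0, 0]]]'

```text
time_s: 14.9
tcp_pos: [0.6265, -0.122, -0.0255]
tcp_rot: [2.174, 2.267, -0.001]
ft_force: [0.7, -0.7, -1.5]
width: 0.0392
grip_force: 25.4
```

Request:
drive_tool --increments '[[0.03, [-0.002, 0, 0], [0, 0, 0]], [0.03, [-0.002, 0, 0], [0, 0, 0]], [0.03, [-0.002, 0, 0], [0, 0, 0]], [0.03, [0, 0, 0], [0, 0, 0]], [0.03, [0, 0, 0], [0, 0, 0]], [0.03, [0, 0, 0], [0, 0, 0]]]'

```text
time_s: 15.4
tcp_pos: [0.6269, -0.126, -0.0256]
tcp_rot: [2.172, 2.27, -0.0]
ft_force: [0.7, -1.4, -1.7]
width: 0.0395
grip_force: 25.4
```

Run:
```python
from h import *
tool(None)
im=grab_frame("top");g=im[...,1].astype(float)
for v in (135,137,139,141,143): print(v,g[v,270:312].astype(int).tolist())
```

```text
t 15.4 tcp [ 0.6269 -0.126  -0.0256] x/y ang [92.53  2.53] z [ 0.e+00 -2.e-04 -1.e+00] w 0.0395 f [ 0.7 -1.4 -1.7]
135 [133, 133, 132, 131, 132, 133, 131, 133, 131, 132, 132, 130, 132, 132, 132, 131, 133, 135, 134, 134, 135, 135, 132, 126, 111, 97, 93, 102, 108, 113, 107, 99, 100, 101, 97, 80, 59, 80, 113, 131, 135, 141]
137 [130, 132, 130, 130, 131, 130, 132, 132, 131, 131, 133, 130, 133, 132, 133, 133, 134, 136, 132, 132, 135, 134, 132, 137, 135, 135, 122, 105, 96, 99, 98, 100, 103, 103, 105, 104, 95, 77, 60, 95, 135, 144]
139 [131, 131, 130, 130, 132, 131, 132, 133, 132, 132, 133, 135, 133, 134, 134, 134, 133, 132, 133, 135, 133, 131, 133, 133, 134, 135, 135, 136, 128, 112, 102, 102, 102, 105, 103, 106, 105, 106, 96, 68, 80, 122]
141 [128, 131, 129, 131, 132, 131, 132, 130, 131, 130, 134, 134, 135, 132, 133, 133, 134, 132, 132, 133, 134, 135, 135, 134, 134, 133, 134, 135, 136, 138, 127, 106, 100, 103, 104, 105, 107, 107, 109, 100, 73, 79]
143 [131, 130, 131, 132, 132, 134, 132, 130, 132, 133, 134, 133, 134, 133, 134, 133, 133, 134, 133, 133, 135, 136, 133, 135, 135, 135, 135, 137, 138, 138, 140, 140, 128, 108, 106, 106, 108, 109, 105, 110, 108, 93]
```

Request:
drive_tool --increments '[[0.03, [-0.002, 0, 0], [0, 0, 0]], [0.03, [-0.003, 0, 0], [0, 0, 0]], [0.03, [-0.003, 0, 0], [0, 0, 0]], [0.03, [-0.002, 0, 0], [0, 0, 0]], [0.03, [-0.001, 0, 0], [0, 0, 0]], [0.03, [0, 0, 0], [0, 0, 0]], [0.03, [0, 0, 0], [0, 0, 0]]]'

```text
time_s: 16.03
tcp_pos: [0.6274, -0.1373, -0.0256]
tcp_rot: [2.172, 2.269, -0.0]
ft_force: [-0.4, -0.2, -2.0]
width: 0.0393
grip_force: 25.4
```

Request:
drive_tool --increments '[[0.03, [-0.0005, 0, 0], [0, 0, 0]], [0.03, [-0.0005, 0, 0], [0, 0, 0]], [0.03, [-0.0005, 0, 0], [0, 0, 0]], [0.03, [0, 0, 0], [0, 0, 0]]]'

```text
time_s: 16.37
tcp_pos: [0.6274, -0.1384, -0.0256]
tcp_rot: [-2.172, -2.27, 0.0]
ft_force: [-0.1, 1.3, -1.4]
width: 0.0393
grip_force: 25.4
```

Request:
drive_tool --increments '[[0.03, [-0.001, 0, 0], [0, 0, 0]], [0.03, [-0.001, 0, 0], [0, 0, 0]], [0.03, [0, 0, 0], [0, 0, 0]], [0.03, [0, 0, 0], [0, 0, 0]]]'

```text
time_s: 16.7
tcp_pos: [0.6275, -0.1407, -0.0256]
tcp_rot: [2.172, 2.269, -0.0]
ft_force: [-0.5, -0.6, -2.7]
width: 0.0395
grip_force: 25.4
```

Request:
drive_tool --increments '[[0.03, [-0.0005, 0, 0], [0, 0, 0]], [0.03, [-0.0005, 0, 0], [0, 0, 0]], [0.03, [-0.0005, 0, 0], [0, 0, 0]], [0.03, [0, 0, 0], [0, 0, 0]]]'

```text
time_s: 17.03
tcp_pos: [0.6276, -0.142, -0.0256]
tcp_rot: [-2.172, -2.27, 0.0]
ft_force: [0.3, 0.1, -1.7]
width: 0.0394
grip_force: 25.4
```

Request:
drive_tool --increments '[[0.03, [-0.0005, 0, 0], [0, 0, 0]], [0.03, [-0.0005, 0, 0], [0, 0, 0]], [0.03, [-0.0005, 0, 0], [0, 0, 0]], [0.03, [0, 0, 0], [0, 0, 0]]]'

```text
time_s: 17.37
tcp_pos: [0.6277, -0.1436, -0.0256]
tcp_rot: [2.172, 2.27, -0.0]
ft_force: [0.3, -0.2, -1.9]
width: 0.0391
grip_force: 25.4
```

Request:
drive_tool --increments '[[0.03, [-0.0005, 0, 0], [0, 0, 0]], [0.03, [-0.0005, 0, 0], [0, 0, 0]], [0.03, [-0.0003, 0, 0], [0, 0, 0]], [0.03, [0, 0, 0], [0, 0, 0]]]'

```text
time_s: 17.7
tcp_pos: [0.6277, -0.1449, -0.0256]
tcp_rot: [2.172, 2.27, -0.0]
ft_force: [-0.1, -0.3, -2.9]
width: 0.0393
grip_force: 25.4
```

Request:
drive_tool --increments '[[0.03, [-0.0005, 0, 0], [0, 0, 0]], [0.03, [-0.0005, 0, 0], [0, 0, 0]], [0.03, [0, 0, 0], [0, 0, 0]]]'

```text
time_s: 17.95
tcp_pos: [0.6278, -0.1459, -0.0256]
tcp_rot: [2.172, 2.27, -0.0]
ft_force: [-0.9, 0.8, -2.2]
width: 0.0395
grip_force: 25.4
```

Request:
drive_tool --increments '[[0.03, [-0.0005, 0, 0], [0, 0, 0]], [0.03, [-0.0005, 0, 0], [0, 0, 0]], [0.03, [0, 0, 0], [0, 0, 0]]]'

```text
time_s: 18.2
tcp_pos: [0.6278, -0.1469, -0.0256]
tcp_rot: [2.172, 2.27, -0.0]
ft_force: [-0.9, -0.1, -2.4]
width: 0.0394
grip_force: 25.4
```

Request:
drive_tool --increments '[[0.03, [-0.0005, 0, 0], [0, 0, 0]], [0.03, [-0.0005, 0, 0], [0, 0, 0]], [0.03, [0, 0, 0], [0, 0, 0]]]'

```text
time_s: 18.45
tcp_pos: [0.6278, -0.1479, -0.0256]
tcp_rot: [-2.172, -2.27, 0.0]
ft_force: [-0.6, 1.2, -2.9]
width: 0.0389
grip_force: 25.4
```

Request:
drive_tool --increments '[[0.03, [-0.0005, 0, 0], [0, 0, 0]], [0.03, [0, 0, 0], [0, 0, 0]], [0.03, [0, 0, 0], [0, 0, 0]]]'

```text
time_s: 18.7
tcp_pos: [0.6279, -0.1483, -0.0256]
tcp_rot: [2.172, 2.27, -0.0]
ft_force: [-0.1, -0.2, -2.2]
width: 0.0392
grip_force: 25.4
```

Request:
drive_tool --increments '[[0.03, [-0.0005, 0, 0], [0, 0, 0]], [0.03, [-0.0005, 0, 0], [0, 0, 0]], [0.03, [0, 0, 0], [0, 0, 0]]]'

```text
time_s: 18.95
tcp_pos: [0.6279, -0.1493, -0.0256]
tcp_rot: [2.172, 2.27, -0.0]
ft_force: [-0.6, -0.2, -3.8]
width: 0.0398
grip_force: 25.4
```

Request:
drive_tool --increments '[[0.03, [-0.0005, 0, 0], [0, 0, 0]], [0.03, [-0.0005, 0, 0], [0, 0, 0]], [0.03, [0, 0, 0], [0, 0, 0]]]'

```text
time_s: 19.2
tcp_pos: [0.628, -0.1504, -0.0256]
tcp_rot: [2.172, 2.27, -0.0]
ft_force: [-0.8, 1.1, -1.9]
width: 0.0391
grip_force: 25.4
```

Request:
drive_tool --increments '[[0.03, [-0.0005, 0, 0], [0, 0, 0]], [0.03, [-0.0005, 0, 0], [0, 0, 0]], [0.03, [0, 0, 0], [0, 0, 0]]]'

```text
time_s: 19.45
tcp_pos: [0.628, -0.1514, -0.0256]
tcp_rot: [2.172, 2.27, -0.0]
ft_force: [0.6, 0.4, -2.5]
width: 0.039
grip_force: 25.4
```

Request:
drive_tool --increments '[[0.03, [-0.0005, 0, 0], [0, 0, 0]], [0.03, [-0.0005, 0, 0], [0, 0, 0]], [0.03, [0, 0, 0], [0, 0, 0]]]'

```text
time_s: 19.7
tcp_pos: [0.628, -0.1519, -0.0256]
tcp_rot: [-2.171, -2.27, -0.0]
ft_force: [-0.5, 2.9, -0.8]
width: 0.0391
grip_force: 25.5
```

Request:
drive_tool --increments '[[0.03, [0, 0, 0], [0, 0, 0]]]'

```text
time_s: 19.78
tcp_pos: [0.6281, -0.1519, -0.0256]
tcp_rot: [-2.172, -2.27, -0.0]
ft_force: [-0.4, 2.9, -1.8]
width: 0.0393
grip_force: 25.5
```

Request:
drive_tool --increments '[[0.03, [-0.0004, 0, 0], [0, 0, 0]], [0.03, [0, 0, 0], [0, 0, 0]], [0.03, [0, 0, 0], [0, 0, 0]]]'

```text
time_s: 20.03
tcp_pos: [0.628, -0.1519, -0.0256]
tcp_rot: [-2.171, -2.27, -0.0]
ft_force: [-0.8, 5.9, 0.4]
width: 0.039
grip_force: 25.6
```

It bears solidly: 5.9 N and the TCP has stopped moving. I'll lower it a touch, release, and rise clear.

Request:
drive_tool --increments '[[0.03, [0, 0, 0.0005], [0, 0, 0]], [0.05, [0, 0, 0], [0, 0, 0]], [0.07, [0, 0, 0], [0, 0, 0]], [0.07, [0, 0, 0], [0, 0, 0]], [0.07, [0, 0, 0], [0, 0, 0]], [0.07, [0, 0, -0.01], [0, 0, 0]], [0.07, [0, 0, -0.03], [0, 0, 0]], [0.07, [0, 0, -0.04], [0, 0, 0]], [0.07, [0, 0, -0.04], [0, 0, 0]], [0.07, [0, 0, -0.04], [0, 0, 0]]]'

```text
time_s: 20.87
tcp_pos: [0.6276, -0.153, 0.1364]
tcp_rot: [2.173, 2.269, -0.001]
ft_force: [1.0, 0.2, 0.1]
width: 0.0698
grip_force: 0.0
```

Request:
drive_tool --increments '[[0.07, [0.03, 0, 0], [0, 0, 0]], [0.07, [0.04, 0, 0], [0, 0, 0]], [0.07, [0.04, 0, 0], [0, 0, 0]], [0.07, [0.04, 0, 0], [0, 0, 0]], [0.07, [0.04, 0, 0], [0, 0, 0]], [0.07, [0.04, 0, 0], [0, 0, 0]], [0.07, [0.03, 0, 0], [0, 0, 0]], [0.07, [0.01, 0, 0], [0, 0, 0]], [0.07, [0, 0, 0], [0, 0, 0]], [0.07, [0, 0, 0], [0, 0, 0]]]'

```text
time_s: 21.7
tcp_pos: [0.6162, 0.1169, 0.1344]
tcp_rot: [2.171, 2.27, -0.0]
ft_force: [0.3, -0.4, -0.6]
width: 0.07
grip_force: 0.0
```

Run:
```python
from h import *
tool(None)
g=grab_frame("top")[...,1].astype(float);g0=cv2.imread("pics/top0.png")[...,1].astype(float)
for v in (134,137,140,143): print(v,g[v,250:320].astype(int).tolist()); print("  0",g0[v,290:320].astype(int).tolist())
```

```text
t 21.7 tcp [0.6162 0.1169 0.1344] x/y ang [92.56  2.56] z [ 3.e-04 -3.e-04 -1.e+00] w 0.07 f [ 0.3 -0.4 -0.6]
134 [189, 188, 187, 186, 209, 241, 241, 241, 240, 240, 241, 240, 240, 240, 240, 240, 239, 240, 241, 240, 241, 241, 240, 240, 240, 240, 240, 239, 240, 240, 239, 238, 239, 238, 239, 239, 238, 238, 239, 239, 239, 239, 240, 240, 238, 238, 238, 238, 237, 238, 242, 230, 164, 157, 151, 176, 216, 223, 219, 219, 219, 215, 195, 192, 194, 194, 194, 185, 155, 132]
  0 [188, 189, 190, 189, 189, 189, 191, 190, 190, 190, 181, 159, 161, 160, 151, 178, 215, 222, 218, 219, 220, 215, 195, 194, 193, 193, 195, 186, 154, 131]
137 [193, 191, 191, 190, 213, 240, 240, 239, 238, 238, 239, 238, 238, 239, 238, 238, 238, 238, 238, 237, 238, 237, 238, 238, 238, 238, 238, 239, 238, 239, 240, 239, 239, 239, 238, 239, 239, 240, 239, 240, 239, 238, 239, 238, 237, 237, 237, 238, 238, 239, 241, 221, 153, 190, 202, 172, 200, 221, 220, 219, 217, 217, 205, 192, 191, 192, 194, 186, 161, 138]
  0 [189, 188, 190, 190, 189, 188, 190, 189, 192, 194, 179, 128, 138, 195, 203, 173, 201, 222, 220, 218, 218, 216, 205, 192, 
[... 349 characters left out ...]
 190, 191, 192, 192, 195, 186, 150]
  0 [189, 188, 189, 188, 189, 190, 189, 190, 190, 192, 189, 177, 161, 166, 149, 152, 195, 225, 222, 219, 217, 210, 190, 190, 191, 192, 193, 195, 185, 149]
143 [194, 192, 192, 190, 200, 225, 241, 240, 240, 241, 240, 240, 240, 240, 241, 240, 241, 241, 241, 241, 242, 241, 241, 242, 242, 242, 243, 243, 243, 243, 243, 244, 244, 244, 244, 244, 244, 244, 245, 246, 245, 246, 246, 247, 247, 247, 244, 242, 242, 242, 243, 233, 203, 192, 179, 149, 185, 220, 218, 216, 216, 211, 196, 193, 193, 192, 193, 191, 185, 150]
  0 [190, 189, 189, 189, 190, 192, 192, 190, 189, 189, 191, 190, 191, 193, 180, 149, 185, 220, 218, 216, 215, 211, 195, 192, 192, 191, 193, 194, 185, 149]
```

The stop's pixels match the first picture, and the nose ends at the head with the bar straight. Handing in.

```bash
python3 -c "
from cell import ticket
print(ticket.sign_off())"
```

```text
the job is handed in; nothing more can be done
None
```

I fed the narrow bar through the bridge, let go of it, took it again by the nose and drew it on until it pressed on the screw head with about 6 N. In the last top picture the back stop had not moved. The job is handed in, but no verdict came back.

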